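# Unstack the cut blanks from the saw into their cradles

### The arm

A 7-joint arm with a two-finger parallel gripper is mounted at the origin on the work surface. World frame = base frame: x ahead of the robot, y to its left, z up, the work surface at z = 0. Lengths are in m, angles in rad, forces in N, time in s.
With the tool pointing down it reaches from about 0.35 to 0.9 m from the base axis. Payload 7.2 kg.
Tool frame: the origin (TCP) lies between the finger pads; the fingertips stand 8 mm ahead of it and the grasp point (between the pads) lies 11 mm behind it; z points along the fingers, x is the direction in which the jaws open and shut, and the axes are right-handed (so a half turn about z gives the same grasp; the last joint's range is limited). The gripper opens to 85 mm and grips with 20 to 120 N. Pads are 22 mm wide; open, the fingers measure 114 mm over their backs; the gripper's body (76 mm by 85 mm) begins 54 mm behind the grasp point. The pads swing forward as they close: fully open they stand 13 mm farther back than shut.
Start: joints at [1.21, 0.411, -0.013, 1.596, 0.006, 1.134, -0.082], TCP at [0.18, -0.598, 0.239] pointing down, gripper open.
Joint ranges: [-2.95, 2.95], [-0.29, 1.99], [-1.47, 1.44], [0.14, 2.54], [-1.03, 4.17], [0.13, 1.85], [-2.86, 2.86]. Speed limits (rad/s): [2.39, 2.39, 3.01, 3.01, 3.14, 3.14, 3.14].

### API

Orientations are given as a unit quaternion [x, y, z, w].
In Python, from plant import read_state, camera, job_done gives the robot as it stands. The module is installed in compiled form; this text tells all that it offers.
- The arm moves only by the tool drive_tool, never from a script. Its argument "plan" is one flat list of numbers, 4 for each row, row after row: the shift along the tool's x, y, z in units of 30 mm (1.0 is 30 mm), then the turn about the tool's z in units of 5 degrees (1.0 is 5 degrees). A call has 1 to 8 rows; each row shifts and turns the commanded pose from where the row before left it, along the tool's axes as they then stand; what a row does not reach is not made up. A row lasts 1/12 s, in which the tool goes at most 41.7 mm and 7.16 degrees, less where a joint would pass 70% of its speed; a pose out of reach is approached as far as the arm can. A call is refused whole if a number of a shift passes 1 or a number of a turn 1, either way. A call with a gripper value outside its range is refused whole. "gripper" is the finger opening in mm, from 0 to 85.4, set as the call begins (left out, the last holds). The fingers move at their own pace and stop on an object; the grip force is fixed at half the most. Time passes only in rows, so rows that do not move let the fingers close. It gives the time, the measured TCP pose, the force and the opening at its end, in the units of the state.
- read_state(): the state, without advancing time (a new reading comes with each control period).
- camera(name): name is "scene" or "top" or "wrist"; returns a dict with "img" (420x560x3 uint8, red, green, blue), "fx", "fy", "cx", "cy" (pixels), "rvec" (rotation vector, rad) and "tvec" (3), from world to camera coordinates, as OpenCV has them. Camera axes: x right, y down, z forward; pixel columns grow to the right and rows downward; lengths in m; the calibration is good to about 2 mm. The wrist camera is an equidistant fisheye: a pixel r from the principal point sees the ray r / f radians off the axis. A picture is of the moment at which its call begins. There is no depth.
- job_done(): hands the job in, once; it reports no verdict.
The state is a dict: "time_s": time; "joint_pos": joint angles; "qd": joint speeds; "tau": joint torques, N m; "eef_pos": TCP position; "ee_rot": TCP orientation; "force": force on the tool from outside, world axes, zero at the start; "moment": the same for the moment, N m; "width": finger opening in m.
Only numpy, scipy, OpenCV 4.12 (cv2) and the standard library are available. Lean on these libraries where they do the work, as an engineer would, in place of code of your own. Each camera call takes 0.05 s, during which the arm holds its last target. There are 200 camera calls.

### The job

Take the stack of four freshly sawn wooden blanks apart from the top down, one at a time, and set each gently, flat and centred, lengthwise between the end stops of the cradle that has the colour of its painted ends, then let go of it. Keep the blanks level as you carry them, and leave the tape measure and the glue bottle where they stand.

Things in the scene. Friction and masses are not known exactly. Their poses are not given: they have to be found in the camera images.
- red_blank (a point): Centre (half-way up) of the wooden blank with red painted ends: loose bar 70 mm long (its x axis), 46 mm wide (y), 40 mm thick (z, up). The last 11 mm at both ends are painted red. At the start it is on top of the stack; the four lie flat, centred on one another within a few mm and lengthwise alike within about 0.05 rad from one to the next. About 0.08 kg, give or take a third.
- blue_blank (a point): Centre (half-way up) of the wooden blank with blue painted ends: loose bar 100 mm long (its x axis), 46 mm wide (y), 40 mm thick (z, up). The last 11 mm at both ends are painted blue. At the start it is second from the top of the stack; the four lie flat, centred on one another within a few mm and lengthwise alike within about 0.05 rad from one to the next. About 0.12 kg, give or take a third.
- yellow_blank (a point): Centre (half-way up) of the wooden blank with yellow painted ends: loose bar 130 mm long (its x axis), 46 mm wide (y), 40 mm thick (z, up). The last 11 mm at both ends are painted yellow. At the start it is third from the top of the stack; the four lie flat, centred on one another within a few mm and lengthwise alike within about 0.05 rad from one to the next. About 0.16 kg, give or take a third.
- green_blank (a point): Centre (half-way up) of the wooden blank with green painted ends: loose bar 160 mm long (its x axis), 46 mm wide (y), 40 mm thick (z, up). The last 11 mm at both ends are painted green. At the start it is at the bottom of the stack, on a plywood board 6 mm thick; the four lie flat, centred on one another within a few mm and lengthwise alike within about 0.05 rad from one to the next. About 0.19 kg, give or take a third.
- red_cradle (a point): Centre of the top face of the floor plate of the fixed red cradle: a red plate 110 mm long (x axis), 84 mm wide (y), 6 mm thick, so the point lies 6 mm above the bench; the blank rests on it. A plywood end stop 8 mm thick, 60 mm wide and 16 mm high above the plate stands across each end, the gap between the stops being 94 mm (12 mm to spare at each end of the blank); the long sides are open. A blank may lie either way round in it.
- blue_cradle (a point): Centre of the top face of the floor plate of the fixed blue cradle: a blue plate 140 mm long (x axis), 84 mm wide (y), 6 mm thick, so the point lies 6 mm above the bench; the blank rests on it. A plywood end stop 8 mm thick, 60 mm wide and 16 mm high above the plate stands across each end, the gap between the stops being 124 mm (12 mm to spare at each end of the blank); the long sides are open. A blank may lie either way round in it.
- yellow_cradle (a point): Centre of the top face of the floor plate of the fixed yellow cradle: a yellow plate 170 mm long (x axis), 84 mm wide (y), 6 mm thick, so the point lies 6 mm above the bench; the blank rests on it. A plywood end stop 8 mm thick, 60 mm wide and 16 mm high above the plate stands across each end, the gap between the stops being 154 mm (12 mm to spare at each end of the blank); the long sides are open. A blank may lie either way round in it.
- green_cradle (a point): Centre of the top face of the floor plate of the fixed green cradle: a green plate 200 mm long (x axis), 84 mm wide (y), 6 mm thick, so the point lies 6 mm above the bench; the blank rests on it. A plywood end stop 8 mm thick, 60 mm wide and 16 mm high above the plate stands across each end, the gap between the stops being 184 mm (12 mm to spare at each end of the blank); the long sides are open. A blank may lie either way round in it.
- tape_measure (a point): Centre of the loose black tape measure, 70 x 36 mm, 64 mm high, standing on the bench among the work: a bystander, to be left alone.
- glue_bottle (a point): Centre of the loose white glue bottle, 60 mm in diameter, 130 mm high, standing on the bench among the work: a bystander, to be left alone.
There are look-alikes about, which are no part of the job. Leave any pink or turquoise look-alike of the part that bears red_cradle alone. What is shaped like the part that bears red_blank but turquoise or yellow is not meant.

How it is judged:
On the way, in this order (a step that is already met when the one before it is completed fails the run):
1. the red-ended blank lies in the red cradle (horizontal distance between red_blank and red_cradle below 0.015 m and z of red_blank in the frame of red_cradle between 0.015 and 0.025 m and angle between the x axis of red_blank and the x axis of red_cradle, either way round below 0.2 rad and angle between red_blank's own z axis and vertical below 0.08 rad), for 0.2 s.
2. the blue-ended blank lies in the blue cradle (horizontal distance between blue_blank and blue_cradle below 0.015 m and z of blue_blank in the frame of blue_cradle between 0.015 and 0.025 m and angle between the x axis of blue_blank and the x axis of blue_cradle, either way round below 0.2 rad and angle between blue_blank's own z axis and vertical below 0.08 rad), for 0.2 s.
3. the yellow-ended blank lies in the yellow cradle (horizontal distance between yellow_blank and yellow_cradle below 0.015 m and z of yellow_blank in the frame of yellow_cradle between 0.015 and 0.025 m and angle between the x axis of yellow_blank and the x axis of yellow_cradle, either way round below 0.2 rad and angle between yellow_blank's own z axis and vertical below 0.08 rad), for 0.2 s.
4. the green-ended blank lies in the green cradle (horizontal distance between green_blank and green_cradle below 0.015 m and z of green_blank in the frame of green_cradle between 0.015 and 0.025 m and angle between the x axis of green_blank and the x axis of green_cradle, either way round below 0.2 rad and angle between green_blank's own z axis and vertical below 0.08 rad), for 0.2 s.
At the end, for the whole second after the job is handed in: Each of the four blanks lies flat (within 0.08 rad, on the floor plate within 5 mm) in the cradle of its own colour, its centre within 15 mm horizontally of the cradle's centre and its length along the cradle's within 0.2 rad, either way round; all are released and at rest (all of step 1 and all of step 2 and all of step 3 and all of step 4 and linear speed of each of blank_red, blank_blue, blank_yellow, blank_green below 0.02 m/s); the robot touches nothing.
It fails at once if a blank is tipped more than 0.5 rad (angle between any of red_blank, blue_blank, yellow_blank, green_blank's own z axis and vertical above 0.5 rad).
It fails at once if a blank is dropped or slammed into its cradle (faster than 0.5 m/s in the last 35 mm) ((horizontal distance between red_blank and red_cradle below 0.04 m and z of red_blank in the frame of red_cradle below 0.055 m and linear speed of blank_red above 0.5 m/s) or (horizontal distance between blue_blank and blue_cradle below 0.04 m and z of blue_blank in the frame of blue_cradle below 0.055 m and linear speed of blank_blue above 0.5 m/s) or (horizontal distance between yellow_blank and yellow_cradle below 0.04 m and z of yellow_blank in the frame of yellow_cradle below 0.055 m and linear speed of blank_yellow above 0.5 m/s) or (horizontal distance between green_blank and green_cradle below 0.04 m and z of green_blank in the frame of green_cradle below 0.055 m and linear speed of blank_green above 0.5 m/s)).
It fails at once if the tape measure is moved more than 30 mm (distance of tape_measure from where it was at the start of the episode above 0.03 m).
It fails at once if the glue bottle is moved more than 30 mm (distance of glue_bottle from where it was at the start of the episode above 0.03 m).
It also fails if it takes over 115 s, if anything falls off the work surface, if the arm or the gripper's body presses on something with over 40 N, if the wrist force passes 120 N, or if a joint passes its speed limit or range.

## Working session

There is one attempt and no reset: what is moved stays moved. The work goes in short steps, Python scripts to look and compute and a tool call to move; the robot and the scene stay as the last step left them, time stands still between calls to the robot, and variables do not carry over. Pictures are saved under pics/ and viewed, about 12 in all and at most 16, crops included, and the job is handed in when it is done.

Besides the shell and the picture viewer there is one more tool, called after ">>>" in YAML: its name, and indented under it one key for each argument. drive_tool: Moves the arm, as the interface text tells. Its arguments: {"type":"object","properties":{"plan":{"type":"array","items":{"type":"number"}},"gripper":{"type":"number"}},"required":["plan"]}

```bash
mkdir -p pics; python3 - <<'E'
from plant import read_state, camera
import cv2,numpy as np
s=read_state(); print(s['time_s'],s['eef_pos'],s['ee_rot'],s['width'])
for n in ('scene','top'):
    c=camera(n); cv2.imwrite(f'pics/{n}0.png',c['img'][:,:,::-1]); print(n,c['fx'],c['cx'],c['cy'],c['rvec'],c['tvec'])
    np.savez(f'{n}0.npz',**c)
E
```

```text
0.0 [ 0.18019258 -0.59794268  0.23845272] [ 8.02695341e-01 -5.96388730e-01 -6.92691566e-04 -4.37865848e-04] 0.08541532743785145
scene 407.1084678900251 280.4989943729812 209.074947097222 [ 2.18238197  1.26496902 -0.45220114] [-0.26631484 -0.27233794  1.47005626]
top 424.28599313725596 281.1881340020694 217.67565185101023 [ 2.16680607 -2.11848098  0.17952227] [0.00384431 0.50398021 1.15673563]
```

View pics/top0.png

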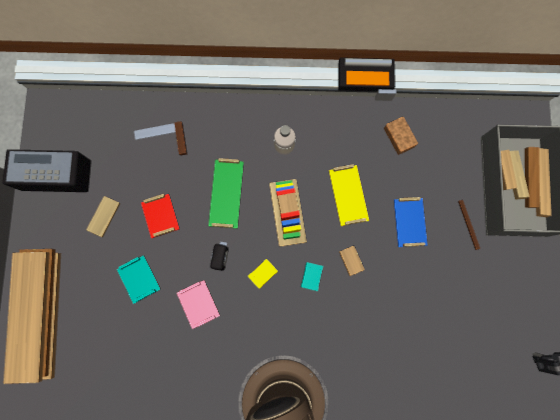

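View pics/scene0.png

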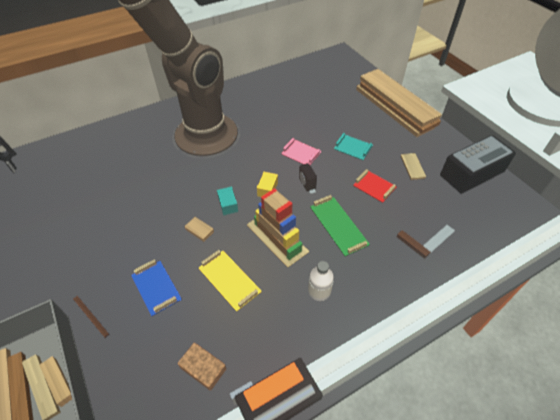

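```bash
cat > h.py <<'E'
import numpy as np,cv2
from plant import read_state,camera
HS={'red':[(0,8),(172,180)],'yellow':[(24,34)],'green':[(50,75)],'blue':[(102,122)]}
def load(n): return dict(np.load(n))
def ray(c,uv):
    R=cv2.Rodrigues(c['rvec'])[0]; uv=np.atleast_2d(uv).astype(float)
    p=np.c_[(uv[:,0]-c['cx'])/c['fx'],(uv[:,1]-c['cy'])/c['fy'],np.ones(len(uv))]
    return -R.T@c['tvec'],p@R
def onz(c,uv,z):
    o,d=ray(c,uv); return (o+d*((z-o[2])/d[:,2])[:,None])[:,:2]
def mask(c,col,smin=170,vmin=70):
    h=cv2.cvtColor(c['img'],cv2.COLOR_RGB2HSV); m=0
    for a,b in HS[col]: m=m|cv2.inRange(h,(a,smin,vmin),(b,255,255))
    return m
def blobs(c,col,amin=12,**k):
    n,l,st,ce=cv2.connectedComponentsWithStats(mask(c,col,**k))
    return [(st[i][4],ce[i],np.argwhere(l==i)[:,::-1]) for i in range(1,n) if st[i][4]>=amin]
def rect(pts): # centre, long, short, angle of long axis (deg)
    (cx,cy),(w,h),a=cv2.minAreaRect((pts*1000).astype(np.float32))
    if w<h: w,h,a=h,w,a+90
    return np.round([cx,cy,w,h,(a+90)%180-90],1)
E
python3 - <<'E'
from h import *
c=load('top0.npz'); R=cv2.Rodrigues(c['rvec'])[0]; print('cam',-R.T@c['tvec'])
for col in HS:
    for a,ce,p in blobs(c,col):
        if 90<ce[0]<470 and ce[1]>100: print(col,a,ce.round(1),rect(onz(c,p,0.006)) )
print('bottle',onz(c,[[285,145]],0.03),'tape',onz(c,[[219,256]],.05))
im=c['img'][:,:,::-1]
a=cv2.resize(im[165:260,240:330],None,fx=5,fy=5,interpolation=cv2.INTER_CUBIC)
s=load('scene0.npz')['img'][:,:,::-1]
b=cv2.resize(s[165:270,240:320],None,fx=4,fy=4,interpolation=cv2.INTER_CUBIC)
o=np.zeros((max(a.shape[0],b.shape[0]),a.shape[1]+b.shape[1],3),np.uint8);o[:a.shape[0],:a.shape[1]]=a;o[:b.shape[0],a.shape[1]:]=b
cv2.imwrite('pics/stack0.png',o)
E
```

```text
cam [0.3147134  0.023392   1.22166135]
red 77 [285.3 191.6] [587.    4.2  52.3  12.3 -78.1]
red 964 [159.6 214.9] [507.9 366.8 110.   84.   19.6]
red 121 [289.6 215.1] [517.3  -9.7  54.2  19.5 -78.2]
yellow 1527 [348.2 194.6] [ 581.8 -180.5  169.    84.8   12.1]
yellow 40 [283.8 184.8] [607.3   8.9  48.4   6.4 -78.9]
yellow 100 [291.5 228.7] [478.  -15.6  51.1  16.5 -77.3]
yellow 439 [262.3 273.3] [348.2  65.1  72.4  48.5 -45.8]
green 1574 [225.6 192.1] [578.1 178.9 194.8  79.7  -3.3]
green 21 [292.  236.6] [454.  -15.2  42.1   5.6 -73.4]
blue 21 [284.1 188.1] [597.6   7.4  45.    3.8 -78.1]
blue 1216 [409.9 221.9] [ 504.7 -359.8  135.6   83.6    4.2]
blue 86 [290.1 222.4] [495.7 -11.1  48.7  14.4 -79.1]
bottle [[0.72082749 0.0086697 ]] tape [[0.39135199 0.18410446]]
```

View pics/stack0.png

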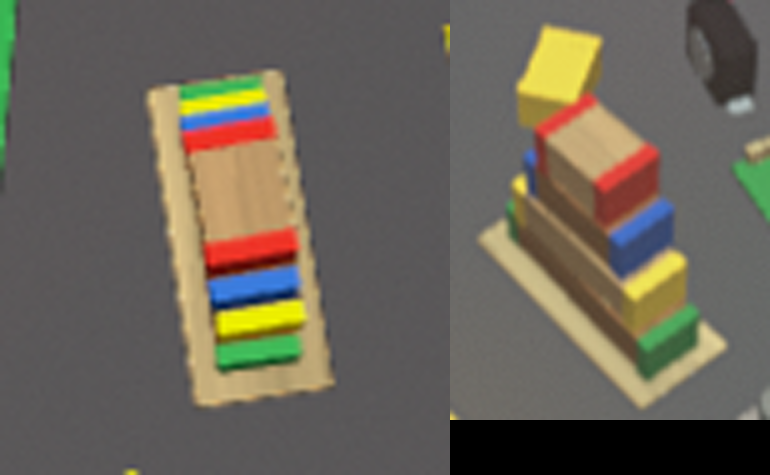

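```bash
cat >> h.py <<'E'
Z={'red':.166,'blue':.126,'yellow':.086,'green':.046}
def blank(c,col,z=None,cen=(288,208),r=60,vmin=190):
    z=z or Z[col]; P=[]
    for a,ce,p in blobs(c,col,8,vmin=vmin):
        if np.hypot(*(ce-cen))<r: P.append(p); print(col,a,ce.round(1),rect(onz(c,p,z)))
    P=np.vstack(P); return rect(onz(c,P,z))
def tool(): # position, yaw (deg) of tool x
    s=read_state(); from scipy.spatial.transform import Rotation as Ro
    x=Ro.from_quat(s['ee_rot']).as_matrix(); return s,x
def go(target,yaw): # shift in tool axes (mm) and turn (deg) to bring TCP to target with tool x at yaw (mod 180)
    s,M=tool(); d=(np.array(target)-s['eef_pos'])*1000
    y0=np.degrees(np.arctan2(M[1,0],M[0,0])); t=(yaw-y0+90)%180-90
    print('t',round(s['time_s'],2),'pos',s['eef_pos'].round(4),'yaw',round(y0,2),'z',M[:,2].round(3),'q',s['joint_pos'].round(2),'w',round(s['width'],4),'F',np.round(s['force'],1))
    a=np.radians(y0+t); u=np.array([np.cos(a),np.sin(a),0]); v=np.array([np.sin(a),-np.cos(a),0])
    print('tool shift mm now',(M.T@d).round(1),'units',(M.T@d/30).round(2),'| turn first: world turn %.1f -> tool-z units %.2f'%(t,-t/5),'then shift units',np.round([d@u/30,d@v/30,-d[2]/30],2))
E
python3 - <<'E'
from h import *
c=load('top0.npz')
print(np.unique(mask(c,'red')[185:222,270:305]*0+c['img'][185:222,270:305,0]*(mask(c,'red')[185:222,270:305]>0))[::12])
for v in (130,160,190): print(v,blank(c,'red',vmin=v))
for q in ('blue','yellow','green'): print(blank(c,q,vmin=160))
go([.49,0,.25],-78+0)
E
```

```text
[  0 104 153 214 230]
red 77 [285.3 191.6] [551.2   6.8  45.4  10.7 -78.1]
red 90 [289.7 214.2] [492.9  -5.4  46.1  12.3 -78.2]
130 [521.6   0.7  71.   46.1  11.9]
red 77 [285.3 191.6] [551.2   6.8  45.4  10.7 -78.1]
red 82 [289.6 214. ] [493.5  -5.2  46.1  11.2 -78.2]
160 [522.2   0.8  69.9  46.1  11.9]
red 76 [285.4 191.6] [551.2   6.5  45.   10.7 -78.1]
red 75 [289.7 213.8] [494.   -5.4  45.6  10.3 -78.2]
190 [522.7   0.7  68.9  45.6  11.9]
blue 21 [284.1 188.1] [569.6   9.   40.5   3.4 -78.1]
blue 62 [290.1 221.7] [479.8  -7.6  43.5   9.1 -79.1]
[523.2   0.8  97.5  43.5  10.9]
yellow 40 [283.8 184.8] [588.1   9.9  45.2   6.  -78.9]
yellow 81 [291.6 228.1] [468.6 -12.8  47.5  12.  -79.9]
[527.   -2.3 130.8  47.5  10.2]Traceback (most recent call last):
  File "<stdin>", line 5, in <module>
  File "h.py", line 27, in blank
    P=np.vstack(P); return rect(onz(c,P,z))
    return _nx.concatenate(arrs, 0, dtype=dtype, casting=casting)
           ~~~~~~~~~~~~~~~^^^^^^^^^^^^^^^^^^^^^^^^^^^^^^^^^^^^^^^
ValueError: need at least one array to concatenate
```

```bash
python3 - <<'E'
from h import *
go([.522,.0008,.235],-78.1)
E
```

```text
t 0.1 pos [ 0.1803 -0.598   0.2385] yaw -73.22 z [-0.001  0.001 -1.   ] q [ 1.21  0.41 -0.01  1.6   0.01  1.13 -0.08] w 0.0851 F [ 0.1 -0.2 -0.1]
tool shift mm now [-474.6 -500.1    4.2] units [-15.82 -16.67   0.14] | turn first: world turn -4.9 -> tool-z units 0.98 then shift units [-17.18 -15.26   0.12]
```

>>> drive_tool:
  plan: [0, 0, 0, 1, -0.9, -0.8, 0, 0, -0.9, -0.8, 0, 0, -0.9, -0.8, 0, 0, -0.9, -0.8, 0, 0, -0.9, -0.8, 0, 0, -0.9, -0.8, 0, 0, -0.9, -0.8, 0, 0]
  gripper: 85

```text
time_s: 0.77
eef_pos: [0.3066, -0.3773, 0.2391]
ee_rot: [0.776, -0.631, -0.0, 0.0]
force: [1.0, 0.9, -0.0]
width: 0.0848
```

>>> drive_tool:
  plan: [-0.9, -0.8, 0, 0, -0.9, -0.8, 0, 0, -0.9, -0.8, 0, 0, -0.9, -0.8, 0, 0, -0.9, -0.8, 0, 0, -0.9, -0.8, 0, 0, -0.9, -0.8, 0, 0, -0.9, -0.8, 0, 0]

```text
time_s: 1.43
eef_pos: [0.4505, -0.1268, 0.2392]
ee_rot: [0.776, -0.631, 0.0, 0.0]
force: [-0.0, -0.6, -0.5]
width: 0.0849
```

```bash
python3 - <<'E'
from h import *
go([.522,.0008,.235],-78.1)
E
```

```text
t 1.43 pos [ 0.4505 -0.1268  0.2392] yaw -78.23 z [-0. -0. -1.] q [ 0.49  0.17 -0.36  1.94  0.07  1.04 -1.26] w 0.0849 F [-0.  -0.6 -0.5]
tool shift mm now [-110.3  -96.     4.2] units [-3.68 -3.2   0.14] | turn first: world turn 0.1 -> tool-z units -0.03 then shift units [-3.67 -3.21  0.14]
```

>>> drive_tool:
  plan: [-0.92, -0.8, 0, 0, -0.92, -0.8, 0, 0, -0.92, -0.8, 0, 0, -0.6, -0.5, 0, 0, -0.3, -0.3, 0.2, 0, 0, 0, 0, 0]

```text
time_s: 1.93
eef_pos: [0.5222, 0.0021, 0.2322]
ee_rot: [0.777, -0.629, -0.001, -0.0]
force: [-0.4, 0.4, 0.4]
width: 0.0849
```

```bash
python3 - <<'E'
from h import *
go([.522,.0008,.144],-78.1)
c=camera('wrist'); cv2.imwrite('pics/w1.png',c['img'][:,:,::-1])
E
```

```text
t 1.93 pos [0.5222 0.0021 0.2322] yaw -77.95 z [-0.001  0.002 -1.   ] q [ 0.27  0.28 -0.44  1.83  0.13  1.06 -1.58] w 0.0849 F [-0.4  0.4  0.4]
tool shift mm now [ 1.4  0.4 88.2] units [0.05 0.01 2.94] | turn first: world turn -0.1 -> tool-z units 0.03 then shift units [0.04 0.02 2.94]
```

View pics/w1.png

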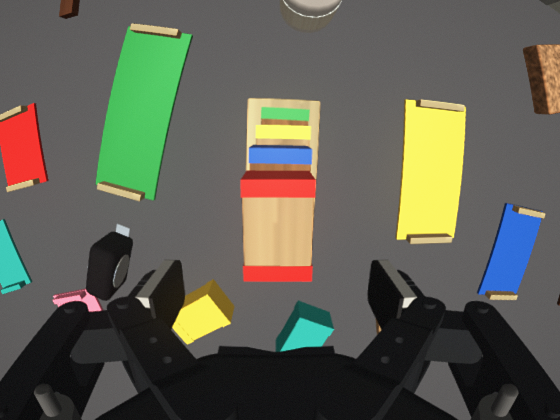

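Wrist view: the red blank (px 278,230) lies square and central between the open pads (about 165 and 390), with the red cradle beyond green at left. I'm descending to grip.

>>> drive_tool:
  plan: [0.05, 0, 0.7, 0, 0, 0, 0.8, 0, 0, 0, 0.8, 0, 0, 0, 0.4, 0, 0, 0, 0.25, 0, 0, 0, 0, 0]

```text
time_s: 2.48
eef_pos: [0.5208, -0.0042, 0.1435]
ee_rot: [0.775, -0.631, -0.001, 0.001]
force: [-0.9, -0.3, -0.1]
width: 0.0852
```

>>> drive_tool:
  plan: [0, 0, 0, 0, 0, 0, 0, 0, 0, 0, 0, 0, 0, 0, 0, 0, 0, 0, 0, 0, 0, 0, 0, 0]
  gripper: 30

```text
time_s: 2.98
eef_pos: [0.5229, -0.0027, 0.1461]
ee_rot: [0.776, -0.631, 0.001, -0.001]
force: [-0.4, 0.3, 5.9]
width: 0.0452
```

```bash
python3 - <<'E'
from h import *
go([.522,.0008,.144],-78.1)
E
```

```text
t 2.98 pos [ 0.5229 -0.0027  0.1461] yaw -78.22 z [ 0.002 -0.    -1.   ] q [ 0.25  0.38 -0.42  1.92  0.2   0.88 -1.63] w 0.0452 F [-0.4  0.3  5.9]
tool shift mm now [-3.6  0.2  2.1] units [-0.12  0.01  0.07] | turn first: world turn 0.1 -> tool-z units -0.02 then shift units [-0.12  0.01  0.07]
```

>>> drive_tool:
  plan: [0, 0, -0.3, 0, 0, 0, -0.6, 0, 0, 0, -0.7, 0, 0, 0, -0.4, 0, 0, 0, 0, 0]

```text
time_s: 3.4
eef_pos: [0.5236, -0.0027, 0.2081]
ee_rot: [0.776, -0.631, 0.002, -0.001]
force: [1.6, -0.0, -0.5]
width: 0.0454
```

```bash
python3 - <<'E'
from h import *
go([.508,.3668,.2],-70.4)
c=camera('top'); np.savez('t1.npz',**c)
for q in ('blue','yellow'): print(blank(c,q,vmin=160))
E
```

```text
t 3.4 pos [ 0.5236 -0.0027  0.2081] yaw -78.23 z [ 0.005 -0.    -1.   ] q [ 0.27  0.3  -0.43  1.86  0.15  1.01 -1.59] w 0.0454 F [ 1.6 -0.  -0.5]
tool shift mm now [-364.9  -60.1    7.9] units [-12.16  -2.     0.26] | turn first: world turn 7.8 -> tool-z units -1.57 then shift units [-11.78  -3.64   0.27]Traceback (most recent call last):
  File "<stdin>", line 4, in <module>
  File "h.py", line 27, in blank
    P=np.vstack(P); return rect(onz(c,P,z))
    return _nx.concatenate(arrs, 0, dtype=dtype, casting=casting)
           ~~~~~~~~~~~~~~~^^^^^^^^^^^^^^^^^^^^^^^^^^^^^^^^^^^^^^^
ValueError: need at least one array to concatenate
```

>>> drive_tool:
  plan: [0, 0, 0, -0.8, 0, 0, 0, -0.77, -0.4, -0.12, 0, 0, -0.8, -0.25, 0, 0, -0.9, -0.28, 0, 0, -0.9, -0.28, 0, 0, -0.9, -0.28, 0, 0, -0.9, -0.28, 0, 0]

```text
time_s: 4.12
eef_pos: [0.5149, 0.1487, 0.2037]
ee_rot: [0.817, -0.576, -0.001, 0.001]
force: [0.4, 0.8, -0.4]
width: 0.045
```

>>> drive_tool:
  plan: [-0.9, -0.28, 0, 0, -0.9, -0.28, 0, 0, -0.9, -0.28, 0, 0, -0.9, -0.28, 0, 0, -0.9, -0.28, 0, 0, -0.9, -0.28, 0, 0, -0.9, -0.28, 0, 0, -0.6, -0.18, 0, 0]

```text
time_s: 4.78
eef_pos: [0.5053, 0.367, 0.2035]
ee_rot: [0.818, -0.575, -0.001, 0.0]
force: [-0.3, -0.2, -0.8]
width: 0.0452
```

```bash
python3 - <<'E'
from h import *
go([.508,.3668,.028],-70.4)
c=camera('top'); np.savez('t1.npz',**c)
for q in ('blue','yellow'): print(blank(c,q,vmin=160))
E
```

```text
t 4.78 pos [0.5053 0.367  0.2035] yaw -70.25 z [-0.002  0.    -1.   ] q [-0.33  0.5  -0.54  1.61  0.28  1.11 -2.16] w 0.0452 F [-0.3 -0.2 -0.8]
tool shift mm now [  1.3  -2.8 175.5] units [ 0.04 -0.09  5.85] | turn first: world turn -0.2 -> tool-z units 0.03 then shift units [ 0.04 -0.08  5.85]
blue 45 [284.4 188.8] [567.6   8.8  41.    7.1 -78.9]
blue 63 [290.1 221.7] [479.6  -7.6  43.5   9.5 -79.1]
[ 5.231e+02 -1.000e-01  9.820e+01  4.340e+01  9.800e+00]
yellow 40 [283.8 184.8] [588.1   9.9  45.2   6.  -78.9]
yellow 84 [291.5 228.2] [468.6 -12.8  47.6  12.5 -79.2]
[526.7  -1.6 130.9  47.6  10.8]
```

>>> drive_tool:
  plan: [0.04, -0.08, 0.5, 0, 0, 0, 0.8, 0, 0, 0, 0.8, 0, 0, 0, 0.8, 0, 0, 0, 0.8, 0, 0, 0, 0.5, 0, 0, 0, 0.3, 0, 0, 0, 0.3, 0]

```text
time_s: 5.5
eef_pos: [0.5088, 0.3634, 0.0592]
ee_rot: [0.817, -0.576, -0.0, 0.001]
force: [0.3, 0.6, -0.8]
width: 0.0451
```

```bash
python3 - <<'E'
from h import *
go([.508,.3668,.027],-70.4)
c=camera('wrist'); cv2.imwrite('pics/w2.png',c['img'][:,:,::-1])
E
```

```text
t 5.5 pos [0.5088 0.3634 0.0592] yaw -70.37 z [-0.002 -0.001 -1.   ] q [-0.37  0.66 -0.47  1.73  0.38  0.85 -2.24] w 0.0451 F [ 0.3  0.6 -0.8]
tool shift mm now [-3.5 -0.4 32.2] units [-0.12 -0.01  1.07] | turn first: world turn -0.0 -> tool-z units 0.01 then shift units [-0.12 -0.01  1.07]
```

View pics/w2.png

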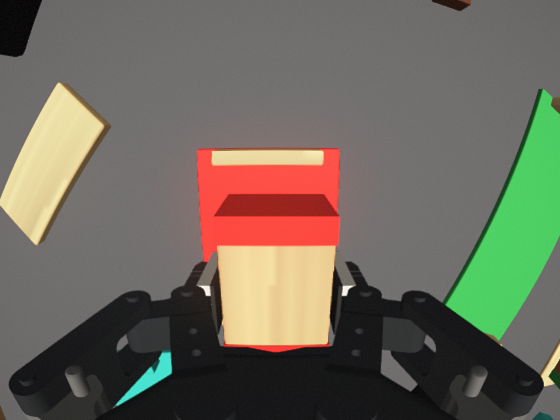

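The blank hangs square over the red plate (270,200), a few mm to the right of centre, and this agrees with the computed −3.5 mm shift. Lowering it now.

>>> drive_tool:
  plan: [-0.12, 0, 0.3, 0, 0, 0, 0.3, 0, 0, 0, 0.2, 0, 0, 0, 0.15, 0, 0, 0, 0.08, 0, 0, 0, 0, 0]

```text
time_s: 6.05
eef_pos: [0.508, 0.3672, 0.0294]
ee_rot: [0.817, -0.576, -0.0, 0.0]
force: [0.7, -1.4, -1.1]
width: 0.0452
```

```bash
python3 - <<'E'
from h import *
go([.508,.3668,.026],-70.4)
E
```

```text
t 6.05 pos [0.508  0.3672 0.0294] yaw -70.37 z [-0. -0. -1.] q [-0.39  0.7  -0.45  1.74  0.4   0.8  -2.26] w 0.0452 F [ 0.7 -1.4 -1.1]
tool shift mm now [0.4 0.2 3.4] units [0.01 0.01 0.11] | turn first: world turn -0.0 -> tool-z units 0.01 then shift units [0.01 0.01 0.11]
```

>>> drive_tool:
  plan: [0, 0, 0.07, 0, 0, 0, 0.07, 0, 0, 0, 0, 0]

```text
time_s: 6.3
eef_pos: [0.5085, 0.3676, 0.0262]
ee_rot: [0.817, -0.576, 0.0, -0.0]
force: [-0.5, 0.2, 2.3]
width: 0.0449
```

>>> drive_tool:
  plan: [0, 0, 0, 0, 0, 0, 0, 0, 0, 0, 0, 0, 0, 0, 0, 0]
  gripper: 75

```text
time_s: 6.63
eef_pos: [0.5082, 0.3674, 0.0257]
ee_rot: [0.817, -0.576, 0.0, -0.0]
force: [-0.3, 0.2, 0.1]
width: 0.075
```

>>> drive_tool:
  plan: [0, 0, -0.3, 0, 0, 0, -0.8, 0, 0, 0, -0.9, 0, 0, 0, -0.9, 0, 0, 0, -0.9, 0, 0, 0, -0.9, 0, 0, 0, -0.9, 0, 0, 0, -0.5, 0]

```text
time_s: 7.3
eef_pos: [0.5087, 0.3683, 0.2129]
ee_rot: [0.817, -0.576, 0.001, -0.002]
force: [0.6, 0.2, -0.1]
width: 0.075
```

```bash
python3 - <<'E'
from h import *
go([.5230,.0008,.235],-79)
c=camera('wrist'); cv2.imwrite('pics/w3.png',c['img'][:,:,::-1])
E
```

```text
t 7.3 pos [0.5087 0.3683 0.2129] yaw -70.36 z [ 0.003  0.003 -1.   ] q [-0.32  0.49 -0.54  1.6   0.27  1.12 -2.16] w 0.075 F [ 0.6  0.2 -0.1]
tool shift mm now [350.9 110.  -23. ] units [11.7   3.67 -0.77] | turn first: world turn -8.6 -> tool-z units 1.73 then shift units [12.12  1.87 -0.74]
```

View pics/w3.png

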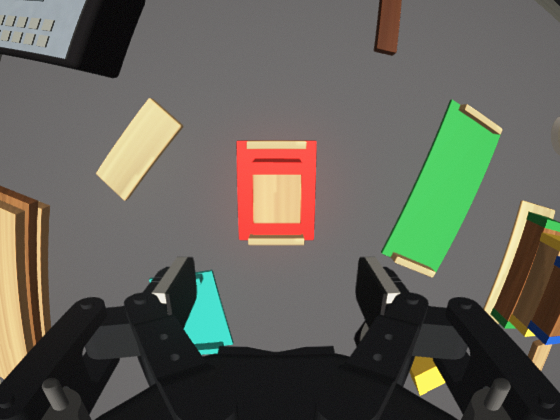

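Red blank sits centred in the red cradle (276,198), clear of both stops. Next is blue.

>>> drive_tool:
  plan: [0, 0, 0, 0.9, 0, 0, 0, 0.85, 0.5, 0.08, 0, 0, 0.96, 0.15, 0, 0, 0.96, 0.15, 0, 0, 0.96, 0.15, 0, 0, 0.96, 0.15, 0, 0, 0.96, 0.15, 0, 0]
  gripper: 85

```text
time_s: 8.02
eef_pos: [0.5133, 0.2042, 0.2088]
ee_rot: [0.772, -0.636, 0.0, 0.0]
force: [0.9, -0.9, 0.1]
width: 0.0851
```

>>> drive_tool:
  plan: [0.96, 0.15, 0, 0, 0.96, 0.15, 0, 0, 0.96, 0.15, 0, 0, 0.96, 0.15, 0, 0, 0.96, 0.15, 0, 0, 0.96, 0.15, 0, 0, 0.8, 0.1, 0, 0, 0, 0, 0.2, 0]

```text
time_s: 8.68
eef_pos: [0.5215, 0.0007, 0.2035]
ee_rot: [0.769, -0.639, 0.001, 0.001]
force: [-0.3, 0.1, 0.2]
width: 0.085
```

```bash
python3 - <<'E'
from h import *
go([.5231,.0005,.105],-79.2)
E
```

```text
t 8.68 pos [0.5215 0.0007 0.2035] yaw -79.45 z [ 0.001 -0.003 -1.   ] q [ 0.25  0.3  -0.42  1.87  0.15  1.   -1.62] w 0.085 F [-0.3  0.1  0.2]
tool shift mm now [ 0.2 -1.4 98.5] units [ 0.01 -0.05  3.28] | turn first: world turn 0.2 -> tool-z units -0.05 then shift units [ 0.02 -0.05  3.28]
```

>>> drive_tool:
  plan: [0, -0.05, 0.7, 0, 0, 0, 0.9, 0, 0, 0, 0.8, 0, 0, 0, 0.5, 0, 0, 0, 0.25, 0, 0, 0, 0.1, 0, 0, 0, 0, 0]

```text
time_s: 9.27
eef_pos: [0.5227, 0.0079, 0.1051]
ee_rot: [0.771, -0.637, -0.0, 0.0]
force: [0.0, 0.7, 0.1]
width: 0.0853
```

```bash
python3 - <<'E'
from h import *
go([.5231,.0005,.105],-79.2)
E
```

```text
t 9.27 pos [0.5227 0.0079 0.1051] yaw -79.08 z [-0.001  0.    -1.   ] q [ 0.21  0.43 -0.4   1.96  0.23  0.79 -1.7 ] w 0.0853 F [0.  0.7 0.1]
tool shift mm now [7.3 1.  0.1] units [0.24 0.03 0.  ] | turn first: world turn -0.1 -> tool-z units 0.02 then shift units [0.24 0.03 0.  ]
```

>>> drive_tool:
  plan: [0.24, 0.03, 0, 0, 0, 0, 0, 0]

```text
time_s: 9.43
eef_pos: [0.5241, -0.0008, 0.1062]
ee_rot: [0.771, -0.637, 0.001, -0.0]
force: [0.8, -0.2, -0.0]
width: 0.0853
```

>>> drive_tool:
  plan: [0, 0, 0, 0, 0, 0, 0, 0, 0, 0, 0, 0, 0, 0, 0, 0, 0, 0, 0, 0, 0, 0, 0, 0]
  gripper: 30

```text
time_s: 9.93
eef_pos: [0.5237, 0.0007, 0.1058]
ee_rot: [0.771, -0.637, 0.0, -0.0]
force: [-1.0, -1.1, 6.2]
width: 0.0452
```

```bash
python3 - <<'E'
from h import *
go([.5231,.0005,.106],-79.2)
E
```

```text
t 9.93 pos [0.5237 0.0007 0.1058] yaw -79.12 z [ 0.001 -0.    -1.   ] q [ 0.22  0.43 -0.39  1.96  0.23  0.79 -1.68] w 0.0452 F [-1.  -1.1  6.2]
tool shift mm now [ 0.   0.6 -0.2] units [ 0.    0.02 -0.01] | turn first: world turn -0.1 -> tool-z units 0.02 then shift units [ 0.    0.02 -0.01]
```

>>> drive_tool:
  plan: [0, 0, -0.3, 0, 0, 0, -0.6, 0, 0, 0, -0.8, 0, 0, 0, -0.5, 0, 0, 0, -0.2, 0, 0, 0, 0, 0.7, 0, 0, 0, 0.65, 0, 0, 0, 0]

```text
time_s: 10.6
eef_pos: [0.523, 0.0007, 0.177]
ee_rot: [0.731, -0.682, -0.0, 0.0]
force: [-0.7, -0.3, -1.2]
width: 0.0446
```

```bash
python3 - <<'E'
from h import *
go([.5047,-.3598,.17],-85.8)
E
```

```text
t 10.6 pos [0.523  0.0007 0.177 ] yaw -86.02 z [-0. -0. -1.] q [ 0.23  0.34 -0.4   1.89  0.16  0.94 -1.74] w 0.0446 F [-0.7 -0.3 -1.2]
tool shift mm now [358.3  43.3   7.1] units [11.94  1.44  0.24] | turn first: world turn 0.2 -> tool-z units -0.04 then shift units [11.94  1.49  0.23]
```

>>> drive_tool:
  plan: [0.5, 0.06, 0, 0, 0.9, 0.11, 0, 0, 0.95, 0.12, 0, 0, 0.95, 0.12, 0, 0, 0.95, 0.12, 0, 0, 0.95, 0.12, 0, 0, 0.95, 0.12, 0, 0, 0.95, 0.12, 0, 0]

```text
time_s: 11.27
eef_pos: [0.5114, -0.2149, 0.1767]
ee_rot: [0.733, -0.68, -0.0, 0.0]
force: [0.1, 0.1, -1.5]
width: 0.045
```

>>> drive_tool:
  plan: [0.95, 0.12, 0, 0, 0.95, 0.12, 0, 0, 0.95, 0.12, 0, 0, 0.95, 0.12, 0, 0, 0.6, 0.08, 0, 0, 0.42, 0.07, 0, 0, 0, 0, 0, 0]

```text
time_s: 11.85
eef_pos: [0.5022, -0.3623, 0.1763]
ee_rot: [0.731, -0.682, -0.0, 0.001]
force: [0.2, 0.5, -1.4]
width: 0.0448
```

```bash
python3 - <<'E'
from h import *
go([.5047,-.3598,.06],-85.8)
c=camera('top'); np.savez('t2.npz',**c)
for q in ('yellow','green'): print(blank(c,q,vmin=90))
c=camera('wrist'); cv2.imwrite('pics/w4.png',c['img'][:,:,::-1])
E
```

```text
t 11.85 pos [ 0.5022 -0.3623  0.1763] yaw -86.02 z [-0.001 -0.001 -1.   ] q [ 0.73  0.47 -0.25  1.67  0.14  1.02 -1.07] w 0.0448 F [ 0.2  0.5 -1.4]
tool shift mm now [ -2.3  -2.9 116.3] units [-0.08 -0.1   3.88] | turn first: world turn 0.2 -> tool-z units -0.04 then shift units [-0.08 -0.09  3.88]
yellow 70 [284.  185.6] [585.5   9.6  45.7  11.1 -78.9]
yellow 100 [291.5 228.7] [467.2 -13.   47.8  15.5 -77.3]
[524.9  -1.7 134.4  47.6  11.1]
green 8 [279.5 183.2] [602.   22.4  20.1   2.4 -78.9]
green 16 [293.3 235.9] [451.8 -18.3  27.4   8.9 -70.7]
[525.3   3.5 160.9  27.6  16.6]
```

View pics/w4.png

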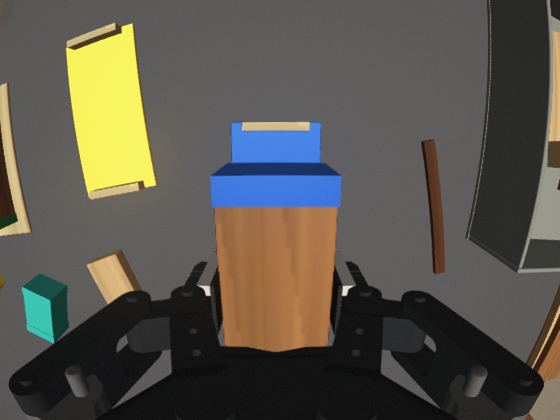

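```bash
cat >> h.py <<'E'
def fish(c,uv,z):
    uv=np.array(uv,float); d=uv-[c['cx'],c['cy']]; r=np.hypot(*d.T); th=r/c['fx']
    p=np.c_[d/r[:,None]*np.sin(th)[:,None],np.cos(th)]; R=cv2.Rodrigues(c['rvec'])[0]
    o=-R.T@c['tvec']; p=p@R; return (o+p*((z-o[2])/p[:,2])[:,None])[:,:2]
E
python3 - <<'E'
from h import *
c=camera('wrist'); p=fish(c,[[232,124],[321,124]],.006); print(p)
a=np.radians(4.2); L=np.array([np.cos(a),np.sin(a)]); W=np.array([-L[1],L[0]])
print('pred',np.array([.5047,-.3598])+.07*L+.042*W,np.array([.5047,-.3598])+.07*L-.042*W)
t=load('top0.npz')
for q in ('blue','green','yellow'):
    b=max(blobs(t,q),key=lambda b:b[0])[2]; print(q,onz(t,cv2.boxPoints(cv2.minAreaRect(b.astype(np.float32))),.006).round(4).tolist())
E
```

```text
[[ 0.56874658 -0.31310218]
 [ 0.57483391 -0.39575709]]
pred [ 0.57143601 -0.31278612] [ 0.57758802 -0.39656053]
blue [[0.5693, -0.3135], [0.5791, -0.398], [0.4423, -0.406], [0.4329, -0.3229]]
green [[0.4832, 0.2229], [0.6791, 0.2134], [0.673, 0.1335], [0.4773, 0.1449]]
yellow [[0.6548, -0.1214], [0.6756, -0.2053], [0.5088, -0.2394], [0.4889, -0.1571]]
```

>>> drive_tool:
  plan: [-0.08, -0.05, 0.5, 0, 0, 0, 0.8, 0, 0, 0, 0.8, 0, 0, 0, 0.7, 0, 0, 0, 0.5, 0, 0, 0, 0.3, 0, 0, 0, 0.2, 0, 0, 0, 0, 0]

```text
time_s: 12.67
eef_pos: [0.505, -0.3554, 0.0624]
ee_rot: [0.733, -0.681, -0.001, -0.0]
force: [-0.0, -0.4, -1.4]
width: 0.045
```

```bash
python3 - <<'E'
from h import *
go([.5037,-.3597,.026],-85.8)
E
```

```text
t 12.67 pos [ 0.505  -0.3554  0.0624] yaw -85.78 z [-0.001  0.001 -1.   ] q [ 0.7   0.61 -0.23  1.76  0.18  0.8  -1.12] w 0.045 F [-0.  -0.4 -1.4]
tool shift mm now [ 4.2  1.6 36.4] units [0.14 0.05 1.21] | turn first: world turn -0.0 -> tool-z units 0.00 then shift units [0.14 0.05 1.21]
```

>>> drive_tool:
  plan: [0.14, 0.05, 0.3, 0, 0, 0, 0.35, 0, 0, 0, 0.25, 0, 0, 0, 0.15, 0, 0, 0, 0.07, 0, 0, 0, 0, 0]

```text
time_s: 13.17
eef_pos: [0.5034, -0.3608, 0.0289]
ee_rot: [0.732, -0.681, -0.001, 0.0]
force: [1.2, -0.3, -1.2]
width: 0.0454
```

```bash
python3 - <<'E'
from h import *
go([.5037,-.3597,.026],-85.8)
E
```

```text
t 13.17 pos [ 0.5034 -0.3608  0.0289] yaw -85.87 z [-0.001  0.001 -1.   ] q [ 0.7   0.65 -0.22  1.77  0.2   0.74 -1.12] w 0.0454 F [ 1.2 -0.3 -1.2]
tool shift mm now [-1.  -0.4  2.9] units [-0.03 -0.01  0.1 ] | turn first: world turn 0.1 -> tool-z units -0.01 then shift units [-0.03 -0.01  0.1 ]
```

>>> drive_tool:
  plan: [0, 0, 0.06, 0, 0, 0, 0.06, 0, 0, 0, 0, 0]

```text
time_s: 13.42
eef_pos: [0.5039, -0.3611, 0.026]
ee_rot: [0.732, -0.681, 0.0, -0.0]
force: [0.3, -0.6, -1.6]
width: 0.045
```

>>> drive_tool:
  plan: [0, 0, 0, 0, 0, 0, 0, 0, 0, 0, 0, 0, 0, 0, 0, 0]
  gripper: 75

```text
time_s: 13.75
eef_pos: [0.5039, -0.3612, 0.0263]
ee_rot: [0.732, -0.681, 0.0, -0.0]
force: [0.4, -0.5, 0.6]
width: 0.0751
```

>>> drive_tool:
  plan: [0, 0, -0.3, 0, 0, 0, -0.8, 0, 0, 0, -0.9, 0, 0, 0, -0.9, 0, 0, 0, -0.9, 0, 0, 0, -0.9, 0, 0, 0, -0.4, 0, 0, 0, 0, 0]

```text
time_s: 14.42
eef_pos: [0.5053, -0.362, 0.1831]
ee_rot: [0.732, -0.681, 0.003, -0.0]
force: [0.1, -1.3, 0.3]
width: 0.0752
```

```bash
python3 - <<'E'
from h import *
go([.527,-.0016,.18],-79.2)
c=camera('wrist'); cv2.imwrite('pics/w5.png',c['img'][:,:,::-1])
E
```

```text
t 14.42 pos [ 0.5053 -0.362   0.1831] yaw -85.88 z [ 0.005 -0.004 -1.   ] q [ 0.73  0.47 -0.26  1.66  0.14  1.02 -1.07] w 0.0752 F [ 0.1 -1.3  0.3]
tool shift mm now [-357.9  -47.5    1.9] units [-11.93  -1.58   0.06] | turn first: world turn 6.7 -> tool-z units -1.34 then shift units [-11.67  -2.96   0.1 ]
```

View pics/w5.png

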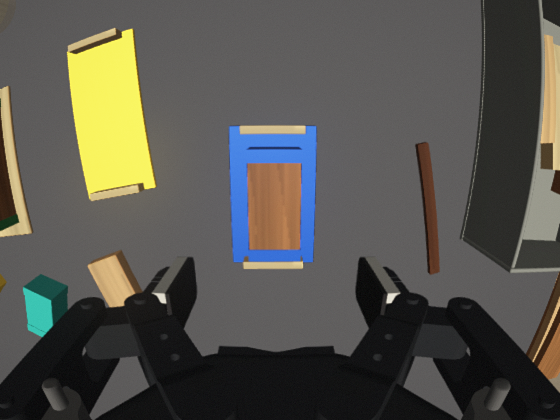

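Blue sits centred in the blue cradle (273,200), between both stops. Back to the stack for yellow.

>>> drive_tool:
  plan: [0, 0, 0, -0.7, 0, 0, 0, -0.64, -0.5, -0.13, 0, 0, -0.95, -0.24, 0, 0, -0.95, -0.24, 0, 0, -0.95, -0.24, 0, 0, -0.95, -0.24, 0, 0, -0.95, -0.24, 0, 0]
  gripper: 85

```text
time_s: 15.13
eef_pos: [0.5123, -0.1961, 0.1777]
ee_rot: [0.77, -0.638, -0.001, 0.0]
force: [-0.1, -0.3, 0.3]
width: 0.0852
```

>>> drive_tool:
  plan: [-0.95, -0.24, 0, 0, -0.95, -0.24, 0, 0, -0.95, -0.24, 0, 0, -0.95, -0.24, 0, 0, -0.95, -0.24, 0, 0, -0.95, -0.24, 0, 0, -0.7, -0.18, 0.3, 0, 0, 0, 0.5, 0]

```text
time_s: 15.8
eef_pos: [0.5249, 0.0059, 0.1552]
ee_rot: [0.772, -0.635, -0.0, -0.002]
force: [0.8, 0.2, 0.3]
width: 0.0854
```

```bash
python3 - <<'E'
from h import *
go([.527,-.0016,.066],-79.2)
E
```

```text
t 15.8 pos [0.5249 0.0059 0.1552] yaw -78.86 z [ 0.002  0.003 -1.   ] q [ 0.24  0.37 -0.42  1.91  0.19  0.9  -1.65] w 0.0854 F [0.8 0.2 0.3]
tool shift mm now [ 8.  -0.5 89.2] units [ 0.27 -0.02  2.97] | turn first: world turn -0.3 -> tool-z units 0.07 then shift units [ 0.26 -0.02  2.97]
```

>>> drive_tool:
  plan: [0.26, 0, 0.5, 0, 0, 0, 0.8, 0, 0, 0, 0.8, 0, 0, 0, 0.5, 0, 0, 0, 0.25, 0, 0, 0, 0.1, 0, 0, 0, 0, 0]

```text
time_s: 16.38
eef_pos: [0.5257, -0.0082, 0.0658]
ee_rot: [0.771, -0.637, -0.001, 0.0]
force: [1.0, 0.5, -0.9]
width: 0.085
```

```bash
python3 - <<'E'
from h import *
go([.527,-.0016,.065],-79.2)
E
```

```text
t 16.38 pos [ 0.5257 -0.0082  0.0658] yaw -79.18 z [-0.002  0.    -1.   ] q [ 0.21  0.5  -0.37  1.98  0.27  0.72 -1.7 ] w 0.085 F [ 1.   0.5 -0.9]
tool shift mm now [-6.2 -2.5  0.8] units [-0.21 -0.08  0.03] | turn first: world turn -0.0 -> tool-z units 0.00 then shift units [-0.21 -0.08  0.03]
```

>>> drive_tool:
  plan: [-0.21, -0.08, 0, 0, 0, 0, 0, 0]

```text
time_s: 16.55
eef_pos: [0.5285, -0.0005, 0.0675]
ee_rot: [0.771, -0.637, 0.001, -0.001]
force: [0.8, 0.5, 0.3]
width: 0.0853
```

>>> drive_tool:
  plan: [0, 0, 0, 0, 0, 0, 0, 0, 0, 0, 0, 0, 0, 0, 0, 0, 0, 0, 0, 0, 0, 0, 0, 0]
  gripper: 30

```text
time_s: 17.05
eef_pos: [0.5279, -0.0021, 0.0672]
ee_rot: [0.771, -0.637, 0.0, -0.0]
force: [-0.6, 0.5, 5.4]
width: 0.0451
```

>>> drive_tool:
  plan: [0, 0, -0.3, 0, 0, 0, -0.6, 0, 0, 0, -0.8, 0, 0, 0, -0.5, 0, 0, 0, -0.2, 0, 0, 0, 0, 0, 0, 0, 0, 0]

```text
time_s: 17.63
eef_pos: [0.5273, -0.0025, 0.1383]
ee_rot: [0.771, -0.637, 0.0, 0.0]
force: [0.2, -0.2, -1.5]
width: 0.0447
```

```bash
python3 - <<'E'
from h import *
go([.5818,-.1805,.13],-77.9)
E
```

```text
t 17.63 pos [ 0.5273 -0.0025  0.1383] yaw -79.19 z [-0. -0. -1.] q [ 0.24  0.39 -0.41  1.92  0.2   0.87 -1.66] w 0.0447 F [ 0.2 -0.2 -1.5]
tool shift mm now [185.1 -20.1   8.3] units [ 6.17 -0.67  0.28] | turn first: world turn 1.3 -> tool-z units -0.26 then shift units [ 6.18 -0.53  0.28]
```

>>> drive_tool:
  plan: [0, 0, 0, -0.26, 0.5, -0.04, 0, 0, 0.9, -0.08, 0, 0, 0.95, -0.08, 0, 0, 0.95, -0.08, 0, 0, 0.95, -0.08, 0, 0, 0.9, -0.08, 0, 0, 0.6, -0.06, 0, 0]

```text
time_s: 18.3
eef_pos: [0.578, -0.171, 0.1368]
ee_rot: [0.777, -0.629, -0.001, 0.001]
force: [-1.0, -0.9, -2.2]
width: 0.0448
```

>>> drive_tool:
  plan: [0.43, -0.03, 0, 0, 0, 0, 0, 0]

```text
time_s: 18.47
eef_pos: [0.5817, -0.1834, 0.137]
ee_rot: [0.777, -0.63, -0.0, 0.001]
force: [-1.0, -0.0, -0.8]
width: 0.0453
```

```bash
python3 - <<'E'
from h import *
go([.5818,-.1805,.06],-77.9)
t=load('top0.npz')
c=camera('top'); np.savez('t3.npz',**c)
for v in (90,130): print(blank(c,'green',vmin=v))
c=camera('wrist'); cv2.imwrite('pics/w6.png',c['img'][:,:,::-1]); np.savez('w6.npz',**c)
E
```

```text
t 18.47 pos [ 0.5817 -0.1834  0.137 ] yaw -78.05 z [-0.002 -0.001 -1.   ] q [ 0.48  0.51 -0.35  1.72  0.21  0.94 -1.32] w 0.0453 F [-1.  -0.  -0.8]
tool shift mm now [-2.8 -0.9 77. ] units [-0.09 -0.03  2.57] | turn first: world turn 0.1 -> tool-z units -0.03 then shift units [-0.09 -0.02  2.57]
green 32 [283.7 183.2] [602.   10.9  42.7   6.1 -81.3]
green 9 [288.  237.2] [448.3  -4.8  22.5   2.4 -80.5]
[526.9  -1.7 158.4  42.6   9.6]
green 32 [283.7 183.2] [602.   10.9  42.7   6.1 -81.3]
[602.   10.9  42.7   6.1 -81.3]
```

View pics/w6.png

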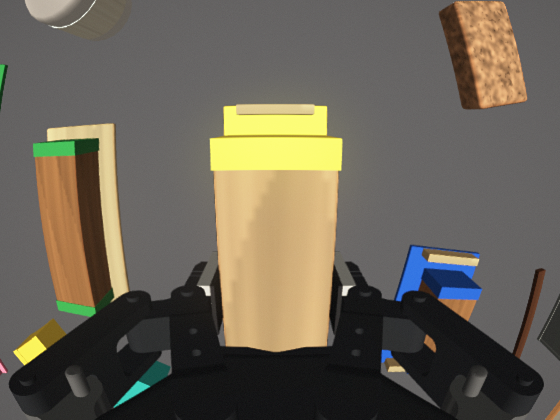

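Yellow hangs square over its cradle (far stop at 275,109). I'll cross-check the cradle position from its far corners and go down.

```bash
python3 - <<'E'
from h import *
c=load('w6.npz'); p=fish(c,[[224,107],[326,107]],.006); print(p, p.mean(0)-.085*np.array([np.cos(np.radians(12.1)),np.sin(np.radians(12.1))]))
E
```

```text
[[ 0.65306168 -0.12338762]
 [ 0.67025603 -0.20410028]] [ 0.57854728 -0.18156153]
```

>>> drive_tool:
  plan: [-0.09, 0, 0.5, 0, 0, 0, 0.7, 0, 0, 0, 0.6, 0, 0, 0, 0.4, 0, 0, 0, 0.2, 0, 0, 0, 0, 0]

```text
time_s: 19.07
eef_pos: [0.5807, -0.176, 0.0652]
ee_rot: [0.778, -0.628, -0.001, 0.0]
force: [0.3, -0.2, -1.6]
width: 0.0452
```

```bash
python3 - <<'E'
from h import *
go([.5808,-.1805,.0272],-77.9)
E
```

```text
t 19.07 pos [ 0.5807 -0.176   0.0652] yaw -77.78 z [-0.002  0.001 -1.   ] q [ 0.45  0.6  -0.33  1.78  0.25  0.81 -1.36] w 0.0452 F [ 0.3 -0.2 -1.6]
tool shift mm now [ 4.4  0.8 38. ] units [0.15 0.03 1.27] | turn first: world turn -0.1 -> tool-z units 0.02 then shift units [0.15 0.03 1.27]
```

>>> drive_tool:
  plan: [0.15, 0.03, 0.3, 0, 0, 0, 0.35, 0, 0, 0, 0.25, 0, 0, 0, 0.15, 0, 0, 0, 0.1, 0, 0, 0, 0, 0]

```text
time_s: 19.57
eef_pos: [0.5812, -0.1819, 0.0312]
ee_rot: [0.778, -0.628, -0.001, 0.0]
force: [-0.1, -0.1, -1.6]
width: 0.0451
```

```bash
python3 - <<'E'
from h import *
go([.5803,-.1808,.0272],-77.9)
E
```

```text
t 19.57 pos [ 0.5812 -0.1819  0.0312] yaw -77.87 z [-0.001  0.    -1.   ] q [ 0.45  0.65 -0.31  1.79  0.27  0.75 -1.37] w 0.0451 F [-0.1 -0.1 -1.6]
tool shift mm now [-1.3  0.7  4. ] units [-0.04  0.02  0.13] | turn first: world turn -0.0 -> tool-z units 0.01 then shift units [-0.04  0.02  0.13]
```

>>> drive_tool:
  plan: [-0.04, 0.02, 0.07, 0, 0, 0, 0.07, 0, 0, 0, 0, 0]

```text
time_s: 19.82
eef_pos: [0.5807, -0.1809, 0.0277]
ee_rot: [0.778, -0.628, -0.0, -0.0]
force: [0.2, -0.3, -2.2]
width: 0.0447
```

>>> drive_tool:
  plan: [0, 0, 0, 0, 0, 0, 0, 0, 0, 0, 0, 0, 0, 0, 0, 0]
  gripper: 75

```text
time_s: 20.15
eef_pos: [0.581, -0.1811, 0.0281]
ee_rot: [0.778, -0.628, 0.0, -0.0]
force: [-0.2, -0.2, -0.0]
width: 0.0753
```

>>> drive_tool:
  plan: [0, 0, -0.3, 0, 0, 0, -0.8, 0, 0, 0, -0.9, 0, 0, 0, -0.9, 0, 0, 0, -0.9, 0, 0, 0, -0.9, 0, 0, 0, -0.4, 0, 0, 0, 0, 0]

```text
time_s: 20.82
eef_pos: [0.5826, -0.1813, 0.1848]
ee_rot: [0.778, -0.628, 0.003, -0.001]
force: [-0.2, -0.5, 1.0]
width: 0.0749
```

```bash
python3 - <<'E'
from h import *
go([.526,-.0016,.15],-79.2)
c=camera('wrist'); cv2.imwrite('pics/w7.png',c['img'][:,:,::-1]); np.savez('w7.npz',**c)
E
```

```text
t 20.82 pos [ 0.5826 -0.1813  0.1848] yaw -77.88 z [ 0.006 -0.002 -1.   ] q [ 0.49  0.46 -0.37  1.68  0.19  1.03 -1.3 ] w 0.0749 F [-0.2 -0.5  1. ]
tool shift mm now [-187.7   17.8   34.1] units [-6.26  0.59  1.14] | turn first: world turn -1.3 -> tool-z units 0.26 then shift units [-6.24  0.73  1.16]
```

View pics/w7.png

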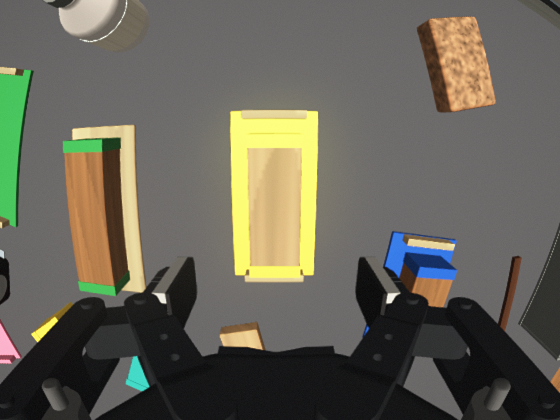

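```bash
python3 - <<'E'
from h import *
c=camera('top'); np.savez('t4.npz',**c)
for s,v in ((120,60),(120,90),(120,120)):
    for a,ce,p in blobs(c,'green',6,smin=s,vmin=v):
        if 265<ce[0]<310 and 170<ce[1]<250: print(s,v,a,ce.round(1),rect(onz(c,p,.046)))
cv2.imwrite('pics/t4.png',cv2.resize(c['img'][160:260,250:420,::-1],None,fx=4.7,fy=4.7,interpolation=cv2.INTER_CUBIC))
h=cv2.cvtColor(c['img'],cv2.COLOR_RGB2HSV); print(h[178:192,284].tolist()); print(h[228:244,292].tolist())
for a,ce,p in blobs(c,'yellow',10,vmin=130):
    if 320<ce[0]<380: print('yellow',a,ce.round(1))
E
```

```text
120 60 57 [283.6 182.9] [603.3  10.9  43.7  10.3 -82.1]
120 60 83 [291.2 235. ] [454.4 -13.6  45.   14.3 -81.5]
120 90 57 [283.6 182.9] [603.3  10.9  43.7  10.3 -82.1]
120 90 77 [291.2 234.8] [454.8 -13.4  45.   14.2 -83.5]
120 120 57 [283.6 182.9] [603.3  10.9  43.7  10.3 -82.1]
120 120 69 [291.2 234.6] [455.6 -13.4  45.   11.5 -80.5]
[[0, 5, 95], [170, 8, 96], [16, 72, 114], [59, 121, 177], [65, 162, 192], [66, 171, 192], [66, 171, 192], [30, 125, 141], [15, 156, 167], [14, 158, 168], [14, 159, 168], [14, 160, 166], [14, 158, 166], [14, 160, 163]]
[[14, 156, 157], [14, 159, 156], [14, 158, 157], [14, 157, 158], [28, 125, 135], [62, 142, 187], [66, 167, 197], [66, 167, 196], [66, 168, 188], [67, 178, 99], [34, 90, 116], [21, 94, 181], [20, 97, 192], [21, 96, 193], [21, 95, 193], [21, 92, 195]]
yellow 673 [346.3 201.6]
```

View pics/t4.png

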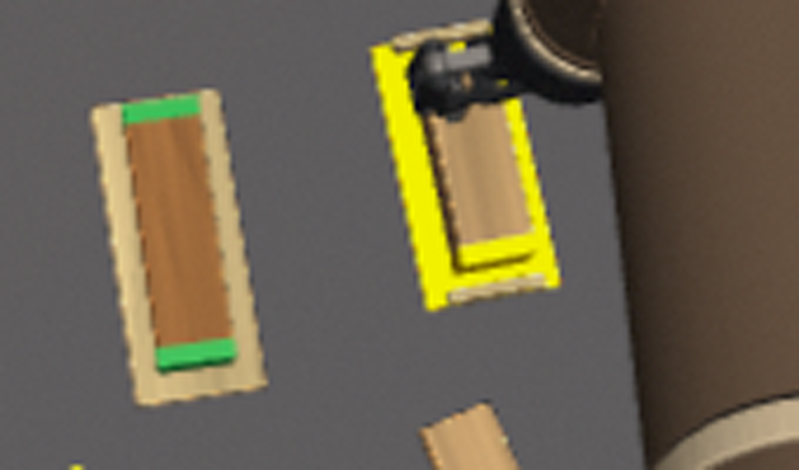

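Yellow lies in its cradle with a gap at the near stop (crop 495,290), and the green blank is measured at (0.529, −0.001). Moving to it.

```bash
python3 - <<'E'
from h import *
go([.5294,-.0012,.12],-80.7)
E
```

```text
t 20.92 pos [ 0.5806 -0.1811  0.1808] yaw -77.88 z [ 0. -0. -1.] q [ 0.49  0.46 -0.36  1.69  0.19  1.03 -1.3 ] w 0.0749 F [-0.5 -0.6 -0.3]
tool shift mm now [-186.7   12.3   60.7] units [-6.22  0.41  2.02] | turn first: world turn -2.8 -> tool-z units 0.56 then shift units [-6.19  0.71  2.03]
```

>>> drive_tool:
  plan: [0, 0, 0, 0.56, -0.5, 0.06, 0, 0, -0.95, 0.11, 0, 0, -0.95, 0.11, 0, 0, -0.95, 0.11, 0, 0, -0.95, 0.11, 0, 0, -0.95, 0.11, 0, 0, -0.6, 0.06, 0, 0]
  gripper: 85

```text
time_s: 21.58
eef_pos: [0.5301, -0.0069, 0.1795]
ee_rot: [0.764, -0.646, -0.001, 0.0]
force: [-0.0, 0.1, -0.5]
width: 0.0854
```

>>> drive_tool:
  plan: [-0.34, 0.04, 0.3, 0, 0, 0, 0.8, 0, 0, 0, 0.9, 0, 0, 0, 0.8, 0, 0, 0, 0.5, 0, 0, 0, 0, 0]

```text
time_s: 22.08
eef_pos: [0.5259, -0.0004, 0.0776]
ee_rot: [0.763, -0.646, -0.003, 0.002]
force: [0.2, -0.0, -0.2]
width: 0.0849
```

```bash
python3 - <<'E'
from h import *
go([.5294,-.0012,.027],-80.7)
E
```

```text
t 22.08 pos [ 5.259e-01 -4.000e-04  7.760e-02] yaw -80.54 z [-0.008  0.    -1.   ] q [ 0.21  0.48 -0.39  1.96  0.26  0.75 -1.73] w 0.0849 F [ 0.2 -0.  -0.2]
tool shift mm now [ 1.5 -3.7 50.6] units [ 0.05 -0.12  1.69] | turn first: world turn -0.2 -> tool-z units 0.03 then shift units [ 0.05 -0.11  1.69]
```

>>> drive_tool:
  plan: [0.05, -0.12, 0.5, 0, 0, 0, 0.6, 0, 0, 0, 0.4, 0, 0, 0, 0.15, 0, 0, 0, 0, 0]

```text
time_s: 22.5
eef_pos: [0.5324, -0.0018, 0.0314]
ee_rot: [0.762, -0.647, -0.001, 0.001]
force: [-0.3, 0.2, -0.4]
width: 0.0846
```

```bash
python3 - <<'E'
from h import *
go([.5294,-.0012,.027],-80.7)
E
```

```text
t 22.5 pos [ 0.5324 -0.0018  0.0314] yaw -80.63 z [-0.002  0.    -1.   ] q [ 0.19  0.56 -0.35  1.98  0.3   0.66 -1.77] w 0.0846 F [-0.3  0.2 -0.4]
tool shift mm now [-1.   2.9  4.4] units [-0.03  0.1   0.15] | turn first: world turn -0.1 -> tool-z units 0.01 then shift units [-0.03  0.1   0.15]
```

>>> drive_tool:
  plan: [0, 0.1, 0.12, 0, 0, 0, 0, 0]

```text
time_s: 22.67
eef_pos: [0.5301, -0.0026, 0.0289]
ee_rot: [0.762, -0.647, 0.0, 0.0]
force: [-0.7, 0.4, 0.2]
width: 0.085
```

>>> drive_tool:
  plan: [0, 0, 0, 0, 0, 0, 0, 0, 0, 0, 0, 0, 0, 0, 0, 0, 0, 0, 0, 0, 0, 0, 0, 0]
  gripper: 30

```text
time_s: 23.17
eef_pos: [0.531, -0.0025, 0.0295]
ee_rot: [0.762, -0.647, 0.0, -0.0]
force: [-1.1, 0.2, 6.0]
width: 0.0446
```

>>> drive_tool:
  plan: [0, 0, -0.3, 0, 0, 0, -0.6, 0, 0, 0, -0.8, 0, 0, 0, -0.8, 0, 0, 0, -0.5, 0, 0, 0, -0.2, 0, 0, 0, 0, 0]

```text
time_s: 23.75
eef_pos: [0.5313, -0.0027, 0.1263]
ee_rot: [0.762, -0.647, 0.001, -0.001]
force: [0.2, -0.1, -1.1]
width: 0.0448
```

```bash
python3 - <<'E'
from h import *
go([.5781,.1789,.12],-93.3)
E
```

```text
t 23.75 pos [ 0.5313 -0.0027  0.1263] yaw -80.69 z [ 0.003 -0.    -1.   ] q [ 0.24  0.42 -0.41  1.92  0.22  0.84 -1.7 ] w 0.0448 F [ 0.2 -0.1 -1.1]
tool shift mm now [-171.6  -75.6    6.4] units [-5.72 -2.52  0.21] | turn first: world turn -12.6 -> tool-z units 2.52 then shift units [-6.13 -1.21  0.21]
```

>>> drive_tool:
  plan: [0, 0, 0, 0.84, 0, 0, 0, 0.84, 0, 0, 0, 0.84, -0.5, -0.1, 0, 0, -0.9, -0.18, 0, 0, -0.95, -0.19, 0, 0, -0.95, -0.19, 0, 0, -0.95, -0.19, 0, 0]

```text
time_s: 24.42
eef_pos: [0.5626, 0.1241, 0.1232]
ee_rot: [-0.686, 0.727, 0.001, -0.001]
force: [0.8, -0.4, -2.6]
width: 0.0449
```

>>> drive_tool:
  plan: [-0.9, -0.18, 0, 0, -0.6, -0.12, 0, 0, -0.38, -0.1, 0, 0, 0, 0, 0, 0]

```text
time_s: 24.75
eef_pos: [0.5779, 0.1818, 0.1234]
ee_rot: [-0.688, 0.726, 0.001, -0.0]
force: [-0.7, -0.1, -1.1]
width: 0.045
```

```bash
python3 - <<'E'
from h import *
go([.5795,.1788,.06],-93.3)
c=camera('wrist'); cv2.imwrite('pics/w8.png',c['img'][:,:,::-1]); np.savez('w8.npz',**c)
E
```

```text
t 24.75 pos [0.5779 0.1818 0.1234] yaw -93.07 z [-0.002  0.001 -1.   ] q [-0.11  0.53 -0.37  1.74  0.23  0.92 -2.21] w 0.045 F [-0.7 -0.1 -1.1]
tool shift mm now [ 3.  -1.9 63.4] units [ 0.1  -0.06  2.11] | turn first: world turn -0.2 -> tool-z units 0.05 then shift units [ 0.1  -0.06  2.11]
```

View pics/w8.png

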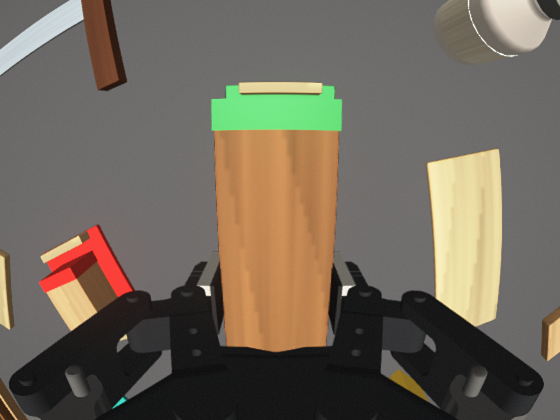

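Green is over its cradle (far stop at 281,88). I'll check from the plate's far corners (227,87) and (334,87).

```bash
python3 - <<'E'
from h import *
c=load('w8.npz'); p=fish(c,[[227,87],[334,87]],.006); u=np.array([np.cos(np.radians(-3.3)),np.sin(np.radians(-3.3))]); print(p,p.mean(0)-.1*u)
t=load('top0.npz')
for s,v in ((90,50),(130,60)):
  b=max(blobs(t,'green',smin=s,vmin=v),key=lambda b:b[0])[2]; print(rect(onz(t,b,.006)))
print(t['img'][155:168,226].tolist(),t['img'][220:234,224].tolist())
E
```

```text
[[0.67669412 0.2132799 ]
 [0.67262011 0.13139272]] [0.57482294 0.17809271]
[578.1 178.7 201.3  85.4  -3.1]
[579.1 178.3 198.   83.5  -3. ]
[[92, 88, 89], [90, 88, 88], [91, 89, 89], [111, 97, 85], [174, 153, 110], [181, 160, 113], [122, 99, 64], [80, 90, 50], [60, 168, 77], [55, 179, 80], [54, 178, 80], [56, 179, 82], [56, 178, 81]] [[61, 185, 87], [62, 186, 88], [60, 183, 85], [80, 165, 77], [173, 164, 112], [182, 161, 114], [148, 124, 83], [87, 82, 63], [89, 87, 86], [93, 90, 91], [91, 88, 89], [92, 88, 89], [91, 88, 89], [91, 88, 89]]
```

>>> drive_tool:
  plan: [0.1, -0.06, 0.4, 0, 0, 0, 0.6, 0, 0, 0, 0.5, 0, 0, 0, 0.3, 0, 0, 0, 0.1, 0, 0, 0, 0, 0]

```text
time_s: 25.3
eef_pos: [0.5795, 0.1742, 0.0665]
ee_rot: [-0.686, 0.727, 0.0, -0.001]
force: [0.2, 0.3, -1.8]
width: 0.0448
```

```bash
python3 - <<'E'
from h import *
go([.5795,.1788,.0295],-93.3)
E
```

```text
t 25.3 pos [0.5795 0.1742 0.0665] yaw -93.35 z [-0.002 -0.001 -1.   ] q [-0.12  0.6  -0.35  1.78  0.27  0.81 -2.23] w 0.0448 F [ 0.2  0.3 -1.8]
tool shift mm now [-4.6  0.2 37. ] units [-0.15  0.01  1.23] | turn first: world turn 0.1 -> tool-z units -0.01 then shift units [-0.15  0.01  1.23]
```

>>> drive_tool:
  plan: [-0.15, 0.03, 0.3, 0, 0, 0, 0.35, 0, 0, 0, 0.25, 0, 0, 0, 0.15, 0, 0, 0, 0.06, 0, 0, 0, 0, 0]

```text
time_s: 25.8
eef_pos: [0.5791, 0.1802, 0.0337]
ee_rot: [-0.687, 0.727, 0.0, -0.0]
force: [0.3, 0.6, -1.7]
width: 0.045
```

```bash
python3 - <<'E'
from h import *
go([.5787,.1788,.0292],-93.2)
E
```

```text
t 25.8 pos [0.5791 0.1802 0.0337] yaw -93.26 z [-0.001 -0.    -1.   ] q [-0.14  0.64 -0.33  1.79  0.29  0.75 -2.25] w 0.045 F [ 0.3  0.6 -1.7]
tool shift mm now [1.4 0.3 4.5] units [0.05 0.01 0.15] | turn first: world turn 0.1 -> tool-z units -0.01 then shift units [0.05 0.01 0.15]
```

>>> drive_tool:
  plan: [0.04, 0, 0.08, 0, 0, 0, 0.07, 0, 0, 0, 0, 0]

```text
time_s: 26.05
eef_pos: [0.5793, 0.1789, 0.0297]
ee_rot: [-0.687, 0.727, -0.0, -0.0]
force: [-0.3, -0.2, -2.5]
width: 0.045
```

>>> drive_tool:
  plan: [0, 0, 0, 0, 0, 0, 0, 0, 0, 0, 0, 0, 0, 0, 0, 0]
  gripper: 75

```text
time_s: 26.38
eef_pos: [0.5796, 0.1792, 0.0302]
ee_rot: [-0.687, 0.727, -0.0, 0.0]
force: [-0.5, -0.4, 0.3]
width: 0.0751
```

>>> drive_tool:
  plan: [0, 0, -0.3, 0, 0, 0, -0.8, 0, 0, 0, -0.9, 0, 0, 0, -0.9, 0, 0, 0, -0.9, 0, 0, 0, -0.9, 0, 0, 0, -0.9, 0, 0, 0, 0, 0]

```text
time_s: 27.05
eef_pos: [0.5819, 0.1805, 0.2047]
ee_rot: [-0.687, 0.727, -0.002, 0.004]
force: [0.5, 0.9, 1.1]
width: 0.0752
```

>>> drive_tool:
  plan: [0.5, 0, 0, 0, 0.95, 0, 0, 0, 0.95, 0, 0, 0, 0.95, 0, 0, 0, 0.95, 0, 0, 0, 0.95, 0, 0, 0, 0.6, 0, 0, 0, 0, 0, 0, 0]

```text
time_s: 27.72
eef_pos: [0.5682, -0.0028, 0.1969]
ee_rot: [-0.684, 0.729, -0.0, -0.002]
force: [0.1, -0.8, -0.6]
width: 0.0746
```

```bash
python3 - <<'E'
from h import *
c=camera('top'); np.savez('t5.npz',**c); cv2.imwrite('pics/t5.png',cv2.resize(c['img'][130:270,130:440,::-1],None,fx=2.5,fy=2.5,interpolation=cv2.INTER_CUBIC))
s=camera('scene'); cv2.imwrite('pics/s5.png',s['img'][:,:,::-1])
# wood tops inside the plates: rect of non-plate pixels is at z=.046
C={'red':(160,215),'blue':(410,222),'yellow':(349,195),'green':(226,193)}
h=cv2.cvtColor(c['img'],cv2.COLOR_RGB2HSV)
wood=cv2.inRange(h,(8,60,110),(22,255,255))
n,l,st,ce=cv2.connectedComponentsWithStats(wood)
for q,u in C.items():
    for i in range(1,n):
        if np.hypot(*(ce[i]-u))<16 and st[i][4]>60: print(q,st[i][4],ce[i].round(1),rect(onz(c,np.argwhere(l==i)[:,::-1],.046)))
go([.5,0,.2],-90)
E
```

```text
red 276 [156.  212.5] [509.3 366.4  47.2  46.4  19.2]
blue 413 [414.8 220.2] [ 504.8 -360.1   74.4   45.2    3.9]
yellow 416 [352.6 190.6] [ 582.2 -187.8  107.3   38.4   18.1]
green 745 [224.3 190.4] [578.2 178.  135.1  45.1  -3.3]
t 27.82 pos [0.5686 0.0024 0.1973] yaw -93.41 z [-0.001 -0.    -1.   ] q [ 0.19  0.38 -0.36  1.77  0.15  1.02 -1.86] w 0.075 F [-0.7  1.   0.6]
tool shift mm now [ 6.5 68.4 -2.6] units [ 0.22  2.28 -0.09] | turn first: world turn 3.4 -> tool-z units -0.68 then shift units [ 0.08  2.29 -0.09]
```

View pics/t5.png

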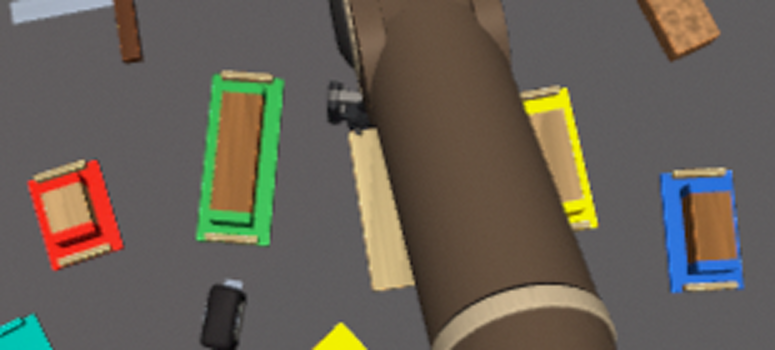

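View pics/s5.png

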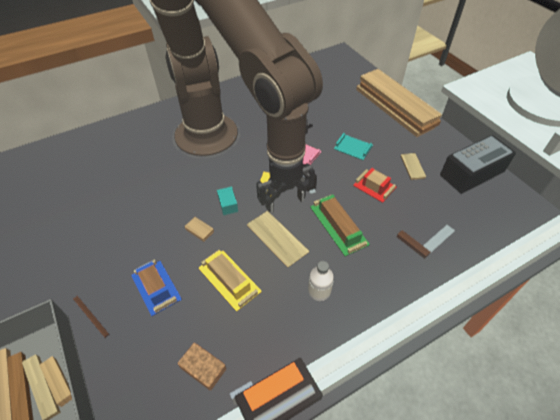

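Top and scene views show all four blanks flat in their own cradles. The tape and bottle haven't moved and the gripper is clear. Red, blue and green measure within about 2 mm of their cradle centres. The arm half hides yellow, but it was seen centred earlier. Handing in.

```bash
python3 -c "
from plant import job_done; print(job_done())"
```

```text
the job is handed in; nothing more can be done
None
```

I took the stack apart from the top down (red, blue, yellow, green), set each blank gently in the cradle of its colour and let go. I handed the job in at about 28 s of simulated time; no verdict is reported.

- **Placement:** in the last top view, red, blue and green lie within about 2 mm of their cradle centres and 1° of their lengthwise directions. The arm partly hid yellow in that view, so its fit for that frame (about 7 mm and 6° off) means little. The wrist view after release showed it flat between its stops, and the gripper let go within about 1 mm of the measured centre.
- **Other objects:** the tape measure and glue bottle look unmoved by eye; I did not measure them. The gripper is clear of everything.
- **Disagreements:** the wrist camera put the blue, yellow and green cradle centres about 3 mm nearer the robot than the top camera did. I aimed between the two. The arm also drifted 4 to 8 mm sideways during some descents, and I corrected that before gripping or lowering, except at the red pick-up, where it was about 4 mm.

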